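# Refit the filler cap of a gear reducer: back to the thread start, then home

### The arm

A 6-joint arm with a two-finger parallel gripper is mounted at the origin on a cart in front of the work surface, level with it; the furniture and walls round the work are solid. World frame = base frame: x ahead of the robot, y to its left, z up, the work surface at z = 0. Lengths are in mm, angles in rad, forces in N, time in s.
With the tool pointing down it reaches from about 350 to 975 mm from the base axis. Payload 7.1 kg.
Tool frame: the origin (TCP) lies at the centre of the arm's flange, where the gripper is bolted on; the fingertips stand 182 mm ahead of it and the grasp point (between the pads) lies 163 mm ahead of it; z points along the fingers, y is the line along which they close (so a half turn about z gives the same grasp; the last joint's range is limited). The gripper opens to 88 mm and grips with 3 to 60 N. Pads are 20 mm wide; open, the fingers measure 115 mm over their backs; the gripper's body (75 mm by 178 mm) begins 61 mm behind the grasp point.
Start: joints at [-1.308, 0.423, 1.63, -0, 1.089, -0.019], TCP at [173.822, -600.327, 404.675] pointing down, gripper open.
Joint ranges: [-3, 3], [-0.9, 2.11], [0.09, 2.58], [-1.31, 4.45], [0.11, 2.69], [-2.54, 2.54]. Speed limits (rad/s): [2.39, 2.39, 3.01, 3.14, 3.14, 3.14].

### API

Orientations are given as a rotation vector (axis times angle).
In Python, from workcell import readout, get_image, ctrl gives the robot as it stands.
- The arm moves only by the tool step_arm, never from a script. Its argument "targets" is a list that holds one entry, the list of rows, each a list of 7 numbers: the shift along the world's x, y, z as a fraction of full scale, then the turn, a rotation vector about the world's x, y, z as a fraction of full scale, then the opening, from 0 (shut) to 1 (fully open). In form: [[[dx, dy, dz, wx, wy, wz, claw], ...]]. A call has exactly 5 rows; each row shifts and turns the commanded pose from where the row before left it; what a row does not reach is not made up. Full scale, the value 1, is 0.05 m for a shift and 4 degrees for a turn. A row lasts 1/8 s, in which the tool goes at most 62.5 mm and 10.7 degrees, less where a joint would pass 70% of its speed; a pose out of reach is approached as far as the arm can. A call with a number of a shift or a turn outside -1 to 1 is refused whole. A call with a gripper value outside its range is refused whole. The fingers move at their own pace and stop on an object; the grip force is fixed at half the most. Time passes only in rows, so rows that do not move let the fingers close, or fill a call up. It gives the time, the measured TCP pose, the force, the opening and the grip force at its end, in the units of the state.
- readout.get_obs(): the state, without advancing time (a new reading comes with each control period).
- get_image(name): name is "side" or "top" or "wrist"; returns a dict with "pixels" (480x640x3 uint8, red, green, blue), "intrinsics" (3x3 intrinsics, pixels), "extrinsics" (4x4, takes a point from world to camera coordinates). Camera axes: x right, y down, z forward; pixel columns grow to the right and rows downward; lengths in mm; the calibration is good to about 2 mm. A picture is of the moment at which its call begins. There is no depth.
- ctrl.close_job(): hands the job in; it is judged then, once.
The state is a dict: "t": time; "qpos": joint angles; "qvel": joint speeds; "joint_torque": joint torques, N m; "ee_pos": TCP position; "orientation": TCP orientation; "ft_force": force on the tool from outside, world axes, zero at the start; "moment": the same for the moment, N m; "width": finger opening in mm; "grasp_force": force on a finger pad.
Only numpy, scipy, OpenCV 4.12 (cv2) and the standard library are available. Lean on these libraries where they do the work, as an engineer would, in place of code of your own. Each camera call takes 0.05 s, during which the arm holds its last target. There are 200 camera calls.

### The job

Put the red filler cap back into the neck of the blue gear reducer: stand it on the thread with its handle in line with the two white marks, turn it backward (counter-clockwise from above) until you feel it drop into the thread start, then screw it gently forward (clockwise) until its flange is fully down on the neck, and let go. Never force it against the reducer, and do not disturb the tools lying around.

Things in the scene. Friction and masses are not known exactly. Their poses are not given: they have to be found in the camera images.
- cap: Red loose filler cap, about 0.12 kg, at first standing upright on the platform. Origin at the centre of its underside, z up its axis, x along its handle and pins. Steel spigot 34 mm in diameter, z 0 to 28 mm; red flange 66 mm in diameter, z 28 to 34 mm; handle bar above. Turning it by half a turn changes nothing.
- cap_handle (a point): Middle of the cap's upright handle bar, 49 mm above the cap's origin. The bar is 50 mm long (cap x), 14 mm thick (cap y) and stands 30 mm high on the flange (cap z 34 to 64 mm), with a white line along its top; grip it across its thickness.
- cap_pins (a point): Point on the cap's axis, 9 mm above its origin, at the middle of the two steel pins, 6 mm in diameter, that stick out of the spigot along cap +x and -x; their tips are 24 mm from the axis.
- casing: Blue gear reducer, 128 x 120 mm foot, body 34 mm high, fixed to the platform, with a round open filler neck rising from its middle, 68 mm outside diameter, bore 53 mm. Origin on the neck axis at the underside, z up, x through the two white marks painted on opposite sides of the neck, on its wall and on the body's top.
- neck_rim (a point): Centre of the neck's rim, 70 mm above the casing's origin. The cap is home when its flange lies on this rim: cap origin 42 mm above the casing's.
- thread_top (a point): On the neck axis, 64 mm above the casing's origin: flat top of the fixed steel two-start right-hand thread in the neck, inside diameter 37.6 mm. The cap's pins rest on it when the handle is along the marks; the cap's origin is then 58 mm above the casing's. Two small upright burrs on it bar clockwise turning (after about 15 to 75 degrees from the marks).
- thread_start (a point): On the neck axis, 53.5 mm above the casing's origin: floor of the two opposite slots (thread starts) in the thread's top. Their angle is not measured: the handle is over them 22 to 82 degrees counter-clockwise from the marks seen from above, the pins fit within about 5 degrees either way. There the cap drops 10.5 mm (origin 47.5 mm above the casing's); the slot wall bars turning further back.
- thread_end (a point): On the neck axis, 47.5 mm above the casing's origin: bottom of the grooves. From the thread start clockwise turning leads the pins down slopes of 6 mm in 50 degrees with 1.5 mm play, friction about 0.35. From the slot's middle the flange meets the rim after about 60 degrees, the thread binds at about 72 and ends hard at about 78. 0.2 N m is tight enough.
- workboard: Work platform with a plywood top, 318 x 600 mm, 78 mm high, fixed on the tool chest; everything stands on its top, 78 mm above the chest's top. Origin at the centre of its underside.
- tape_roll: bystander: roll of blue masking tape lying flat, 104 mm across, 24 mm high; origin at the centre of its underside
- spanner: bystander: steel combination spanner lying flat, 37 x 210 x 8 mm, long along its y; origin at the centre of its underside
- pliers: bystander: pliers with blue handles lying flat, 64 x 168 x 14 mm, long along their y; origin at the centre of the underside
- small_spanner: bystander: small steel combination spanner lying flat, 24 x 150 x 6 mm, long along its y; origin at the centre of its underside

How it is judged (in metres and radians):
On the way, in this order (a step that is already met when the one before it is completed fails the run):
1. the cap stands upright on the top of the thread in the neck, its handle in line with the white marks (within 0.2 rad) (z of cap in the frame of casing between 0.056 and 0.0605 m and horizontal distance between cap and casing below 0.004 m and angle between cap's own z axis and vertical below 0.1 rad and angle between the x axis of cap and the x axis of casing, either way round below 0.2 rad), for 0.2 s.
2. turned back, the cap has dropped into the thread start, about 5.5 mm above home (z of cap in the frame of casing between 0.0445 and 0.051 m and horizontal distance between cap and casing below 0.004 m and angle between cap's own z axis and vertical below 0.1 rad), for 0.1 s.
At the end, for the whole second after the job is handed in: The cap is screwed home in the neck: flange on the rim within 1.5 mm, centred within 3 mm, upright within 0.06 rad, at rest and released (z of cap in the frame of casing between 0.0395 and 0.0435 m and horizontal distance between cap and casing below 0.003 m and angle between cap's own z axis and vertical below 0.06 rad and linear speed of cap below 0.02 m/s); the robot touches nothing.
It fails at once if the cap is forced: more than 80 N between cap and reducer (contact force between cap and casing above 80 N).
It fails at once if the robot pushes on the reducer with more than 20 N (contact force between any of the fingers, the arm and casing above 20 N).
It fails at once if a bystander tool is moved by more than 20 mm (distance of any of tape_roll, spanner, pliers, small_spanner from where it was at the start of the episode above 0.02 m).
It also fails if it takes over 72 s, if anything falls off the work surface, if the arm or the gripper's body presses on something with over 40 N, if the wrist force passes 120 N, or if a joint passes its speed limit or range.

## Working session

There is one attempt and no reset: what is moved stays moved. The work goes in short steps, Python scripts to look and compute and a tool call to move; the robot and the scene stay as the last step left them, time stands still between calls to the robot, and variables do not carry over. Pictures are saved under pics/ and viewed, at most 10 in all, crops included, and the job is handed in when it is done.

Besides the shell and the picture viewer there is one more tool, called after "Call:" as name(argument=value, ...) on one line, values as JSON. step_arm: Moves the arm, as the interface text tells. Shift numbers are shares of 0.05 m and turn numbers shares of 4 degrees, none past 1 either way. Its arguments: {"type":"object","properties":{"targets":{"type":"array"}},"required":["targets"]}

```bash
mkdir -p pics
cat > h.py <<'E'
import numpy as np, cv2
from workcell import readout, get_image, ctrl
def snap(n,f):
    d=get_image(n); cv2.imwrite('pics/'+f,cv2.cvtColor(d['pixels'],cv2.COLOR_RGB2BGR)); return d
def ray(d,u,v):
    E=np.array(d['extrinsics']);K=np.array(d['intrinsics']);R=E[:3,:3];c=-R.T@E[:3,3]
    return c,R.T@np.linalg.solve(K,[u,v,1.])
def onz(d,u,v,z):
    c,r=ray(d,u,v); return c+r*(z-c[2])/r[2]
E
python3 - <<'E'
from h import *
import pickle
a=snap('top','top0.png');b=snap('side','side0.png')
pickle.dump((a,b),open('d0.pkl','wb'))
for d in(a,b): print(ray(d,320,240))
print(readout.get_obs())
E
```

```text
(array([402.93154437, -73.32410487, 945.49212892]), array([ 0.1288777 , -0.01624732, -0.99177456]))
(array([274.22533555, 593.44316288, 554.6451788 ]), array([ 0.28188859, -0.78448826, -0.55334024]))
{'t': 0.1, 'qpos': array([-1.30800223e+00,  4.23756417e-01,  1.63061961e+00, -1.88030288e-05,
        1.08858947e+00, -1.89752072e-02]), 'qvel': array([ 0.00022289, -0.00145328, -0.00127946,  0.000813  ,  0.000891  ,
        0.00016523]), 'joint_torque': array([-6.02657310e-04, -5.45617747e+01, -2.74326289e+01,  6.44889800e-02,
        1.88649469e-02, -3.74887270e-05]), 'ee_pos': array([ 173.75567377, -600.0945558 ,  403.98188457]), 'orientation': array([-3.10911718e+00, -4.40961990e-01,  2.88080035e-04]), 'ft_force': array([-0.08982815,  0.53766502, -1.04223898]), 'moment': array([-0.01053309,  0.04629423, -0.02848449]), 'grasp_force': 0.0, 'width': 87.95973942525885}
```

View pics/top0.png

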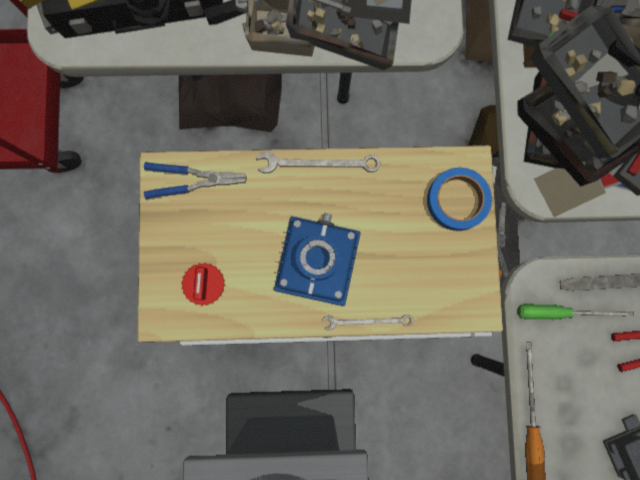

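View pics/side0.png

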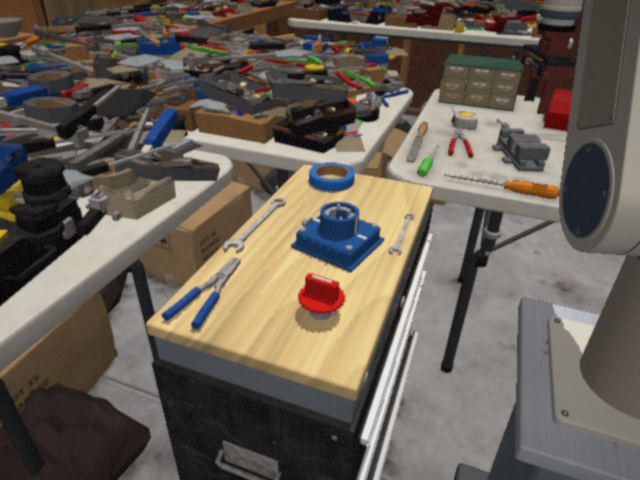

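The top view has +x up and +y left. The cap is at about (203,284) with its handle nearly vertical in the image. The casing neck is at (318,258), with white marks at about (324,230) and (311,287). The side view agrees.

Run:
```python
from h import *
import pickle
a,b=pickle.load(open('d0.pkl','rb'))
p=a['pixels'];hsv=cv2.cvtColor(p,cv2.COLOR_RGB2HSV);H,S,V=cv2.split(hsv)
white=((S<70)&(V>150)).astype(np.uint8)
def comps(m,x0,y0,x1,y1,mn=4):
    n,l,s,c=cv2.connectedComponentsWithStats(m[y0:y1,x0:x1],connectivity=8)
    for i in range(1,n):
        if s[i,4]>=mn:
            q=np.argwhere(l==i)[:,::-1].astype(np.float32); r=cv2.minAreaRect(q)
            print(s[i],c[i]+[x0,y0],r[1],r[2])
print('cap white');comps(white,180,260,230,308)
print('casing white');comps(white,275,215,360,306)
red=(((H<8)|(H>172))&(S>130)).astype(np.uint8)
q=np.argwhere(red[250:320,170:240])[:,::-1]+[170,250]
c,r=cv2.minEnclosingCircle(q.astype(np.float32));print('cap circ',c,r,onz(a,*c,110))
for n,u,v,z in[('cap line',203,284,142),('neck',318,258,148),('m1',324,230,112),('m2',311,287,112),('cornerL',139,153,78),('cornerR',501,331,78)]:print(n,onz(a,u,v,z).round(1))
crop=np.vstack([np.hstack([cv2.resize(p[210:310,270:370],(400,400),interpolation=2),cv2.resize(p[234:334,153:253],(400,400),interpolation=2)])])
cv2.imwrite('pics/crop0.png',crop[...,::-1])
```

```text
cap white
[17 14  4 19 48] [198.14583333 282.89583333] (2.53098464012146, 18.17707061767578) 4.39870548248291
casing white
[20  7  4  4  9] [297.         223.44444444] (2.1213202476501465, 3.535533905029297) 45.0
[46 11  6 10 38] [323.5        230.44736842] (3.6380343437194824, 9.701424598693848) 14.03624439239502
[73 18  6  5 20] [350.5 235.2] (4.242640495300293, 4.242640495300293) 45.0
[36 26 21 10 64] [321.234375 244.109375] (21.16796112060547, 5.363827228546143) 16.699241638183594
[26 31  7 18 65] [303.52307692 254.33846154] (5.187678337097168, 17.44133186340332) 10.304845809936523
[54 38  5 13 39] [331.1025641  258.64102564] (3.4729723930358887, 12.03136920928955) 7.125016689300537
[29 50 21  9 86] [313.3255814  269.76744186] (20.615528106689453, 6.063390731811523) 14.03624439239502
[50 51  3  3  5] [326.2 267.2] (0.7071067094802856, 2.8284268379211426) 45.0
[ 6 65  5  5 21] [283.14285714 282.        ] (4.0, 4.0) 90.0
[34 68  5 11 40] [310.95  287.525] (3.7262067794799805, 10.394155502319336) 11.309932708740234
[60 76  6  6 26] [337.96153846 293.92307692] (5.0, 5.0) 90.0
cap circ (202.6923065185547, 283.76922607421875) 21.343307495117188 [446.05863629 100.34445574 110.        ]
cap line [444.   93.2 142. ]
neck [478.9 -82.6 148. ]
m1 [527.3 -93.8 112. ]
m2 [436.4 -70.8 112. ]
cornerL [670.6 213.5  78. ]
cornerR [ 357.  -382.8   78. ]
```

View pics/crop0.png

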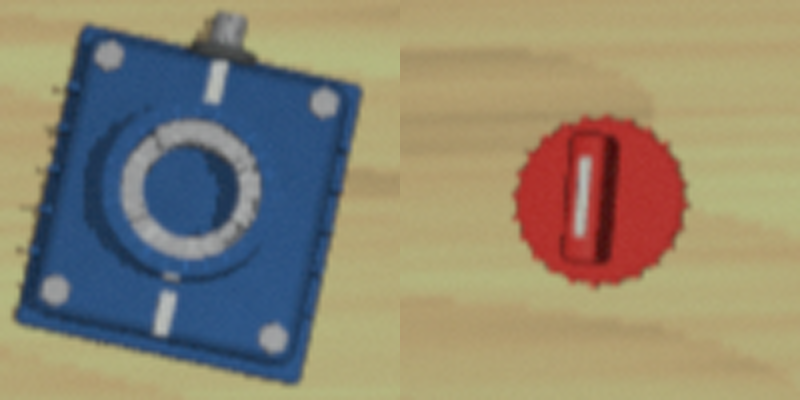

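The crop shows the casing marks tilted about -14° and the thread ring centred at about (317.8,257.3). The cap's white line is at (198,283). Next I refine these numbers.

Run:
```python
from h import *
import pickle
a,b=pickle.load(open('d0.pkl','rb'))
m1=onz(a,323.5,230.45,112);m2=onz(a,310.95,287.53,112);d=m1-m2
print('mid',(m1+m2)/2,np.degrees(np.arctan2(d[1],d[0])),'ring',onz(a,317.75,257.25,142))
p=a['pixels'];hsv=cv2.cvtColor(p,cv2.COLOR_RGB2HSV);_,S,V=cv2.split(hsv)
m=((S<70)&(V>150));q=np.argwhere(m[270:300,190:210])[:,::-1]+[190,270]
vx,vy,x,y=cv2.fitLine(q.astype(np.float32),2,0,.01,.01).ravel()
A=onz(a,x-10*vx,y-10*vy,142);B=onz(a,x+10*vx,y+10*vy,142);d=A-B
print('handle',onz(a,x,y,142),np.degrees(np.arctan(d[1]/d[0])))
```

```text
mid [481.07099605 -81.84064494 112.        ] -13.774853870053619 ring [480.64035434 -82.33864674 142.        ]
handle [445.91338579 100.56410632 142.        ] -4.49797670954866
```

Call:
step_arm(targets=[[[0.7, 0.9, 0, 0, 0, -0.8, 1], [0.7, 1, 0, 0, 0, -0.8, 1], [0.7, 1, 0, 0, 0, -0.8, 1], [0.7, 1, 0, 0, 0, -0.8, 1], [0.7, 1, 0, 0, 0, -0.8, 1]]])

```text
t: 0.72
ee_pos: [349.5, -353.6, 404.6]
orientation: [-3.141, -0.0, 0.0]
ft_force: [0.9, -0.3, 0.7]
width: 87.8
grasp_force: 0.0
```

Call:
step_arm(targets=[[[0.7, 1, 0, 0, 0, -0.8, 1], [0.7, 1, 0, 0, 0, -0.2, 1], [0.4, 1, 0, 0, 0, 0, 1], [0.2, 1, 0, 0, 0, 0, 1], [0, 1, 0, 0, 0, 0, 1]]])

```text
t: 1.35
ee_pos: [449.2, -103.6, 404.5]
orientation: [-3.14, 0.105, -0.0]
ft_force: [-0.3, -1.1, 0.2]
width: 87.7
grasp_force: 0.0
```

Run:
```python
from h import *
import pickle
a=snap('wrist','w0.png');pickle.dump((a,readout.get_obs()),open('w0.pkl','wb'));print(ray(a,320,240))
```

```text
(array([ 520.95653286, -107.58997395,  385.25797777]), array([-0.2570858 , -0.00153518, -0.96658382]))
```

View pics/w0.png

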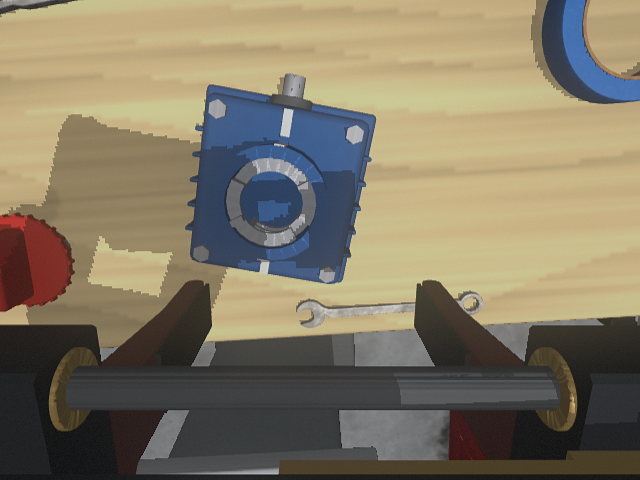

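Call:
step_arm(targets=[[[0, 1, 0, 0, 0, -0.17, 1], [0, 1, 0, 0, 0, 0, 1], [0, 1, 0, 0, 0, 0, 1], [-0.06, 1, 0, 0, 0, 0, 1], [0, 0, 0, 0, 0, 0, 1]]])

```text
t: 2.02
ee_pos: [445.4, 97.1, 404.5]
orientation: [-3.139, 0.117, 0.001]
ft_force: [-0.3, -1.0, -0.6]
width: 87.9
grasp_force: 0.0
```

Run:
```python
from h import *
import pickle
a,o=pickle.load(open('w0.pkl','rb'))
p=a['pixels'];hsv=cv2.cvtColor(p,cv2.COLOR_RGB2HSV);_,S,V=cv2.split(hsv)
m=((S<70)&(V>90)).astype(np.uint8)
q=np.argwhere(m[145:255,215:325])[:,::-1]+[215,145]
h=cv2.convexHull(q.astype(np.int32));e=cv2.fitEllipse(h);print(e,onz(a,*e[0],142))
def c(x0,y0,x1,y1):
    n,l,s,c=cv2.connectedComponentsWithStats(((S<60)&(V>170)).astype(np.uint8)[y0:y1,x0:x1]);i=1+np.argmax(s[1:,4]);print(s[i]);return c[i]+[x0,y0]
u=c(275,107,302,138);w=c(255,261,275,276);P=onz(a,*u,112);Q=onz(a,*w,112);d=P-Q
print(u,w,P,Q,np.degrees(np.arctan2(d[1],d[0])))
```

```text
((271.15350341796875, 197.51895141601562), (88.3202896118164, 99.99056243896484), 10.769591331481934) [484.50040529 -80.41660813 142.        ]
[  5   2  13  28 252]
[  4   1  10  13 100]
[286.33730159 122.28571429] [263.86 267.63] [527.72866434 -91.33273434 112.        ] [430.82166724 -67.2816063  112.        ] -13.93847464509595
```

Call:
step_arm(targets=[[[0.01, 0.07, -0.5, 0, 0, 0, 1], [0, 0, -0.6, 0, 0, 0, 1], [0, 0, -0.6, 0, 0, 0, 1], [0, 0, -0.3, 0, 0, 0, 1], [0, 0, -0.1, 0, 0, 0, 1]]])

```text
t: 2.65
ee_pos: [446.3, 97.6, 299.1]
orientation: [3.139, -0.125, -0.002]
ft_force: [-0.2, -0.7, -0.2]
width: 87.8
grasp_force: 0.0
```

Call:
step_arm(targets=[[[0, 0.04, -0.03, 0, 0, 0, 1], [0, 0, 0, 0, 0, 0, 0], [0, 0, 0, 0, 0, 0, 0], [0, 0, 0, 0, 0, 0, 0], [0, 0, 0, 0, 0, 0, 0]]])

```text
t: 3.28
ee_pos: [446.3, 100.2, 298.4]
orientation: [-3.139, 0.124, -0.0]
ft_force: [0.5, 0.9, -0.6]
width: 51.3
grasp_force: 0.0
```

Call:
step_arm(targets=[[[0, 0, 0, 0, 0, 0, 0], [0, 0, 0, 0, 0, 0, 0], [0, 0, 0, 0, 0, 0, 0], [0, 0, 0, 0, 0, 0, 0], [0, 0, 0, 0, 0, 0, 0]]])

```text
t: 3.9
ee_pos: [446.2, 100.2, 298.1]
orientation: [3.139, -0.124, -0.0]
ft_force: [0.2, 0.1, -0.6]
width: 13.7
grasp_force: 30.0
```

Call:
step_arm(targets=[[[0, 0, 0, 0, 0, 0, 0], [0, 0, 0, 0, 0, 0, 0], [0, 0, 0, 0, 0, 0, 0], [0, 0, 0, 0, 0, 0, 0], [0, 0, 0, 0, 0, 0, 0]]])

```text
t: 4.53
ee_pos: [446.3, 100.2, 298.2]
orientation: [3.139, -0.124, -0.0]
ft_force: [-0.1, 0.9, -0.5]
width: 13.9
grasp_force: 30.0
```

Call:
step_arm(targets=[[[0, 0, 0.6, 0, 0, 0, 0], [0, 0, 0.8, 0, 0, 0, 0], [0, 0, 0.7, 0, 0, -0.4, 0], [0.2, -0.7, 0, 0, 0, -0.7, 0], [0.2, -1, 0, 0, 0, -0.7, 0]]])

```text
t: 5.15
ee_pos: [466.6, 14.9, 404.0]
orientation: [-3.125, 0.32, -0.003]
ft_force: [0.2, -0.1, -1.4]
width: 14.1
grasp_force: 30.0
```

Call:
step_arm(targets=[[[0.2, -1, 0, 0, 0, -0.53, 0], [0.1, -0.94, 0, 0, 0, 0, 0], [0, 0, 0, 0, 0, 0, 0], [0, 0, 0, 0, 0, 0, 0], [0, 0, 0, 0, 0, 0, 0]]])

```text
t: 5.78
ee_pos: [481.2, -80.9, 403.1]
orientation: [-3.119, 0.377, 0.001]
ft_force: [0.8, -0.2, -1.7]
width: 14.3
grasp_force: 30.0
```

Run:
```python
from h import *
import pickle
a=snap('top','t1.png');b=snap('side','s1.png');w=snap('wrist','w1.png');o=readout.get_obs();pickle.dump((a,b,w,o),open('d1.pkl','wb'))
print(o['ee_pos'],o['orientation'],o['ft_force'])
t=a['pixels'][180:330,220:420];s=b['pixels'][160:310,250:450];ww=w['pixels']
cv2.imwrite('pics/c1.png',np.vstack([np.hstack([cv2.resize(x,(400,300)) for x in(t,s)]),np.hstack([cv2.resize(ww,(400,300)),np.zeros((300,400,3),np.uint8)])])[...,::-1])
```

```text
[481.27365541 -80.95251988 403.20531664] [-3.11887184e+00  3.76520267e-01  8.33039346e-05] [ 0.52736048  0.70451331 -1.1145614 ]
```

View pics/c1.png

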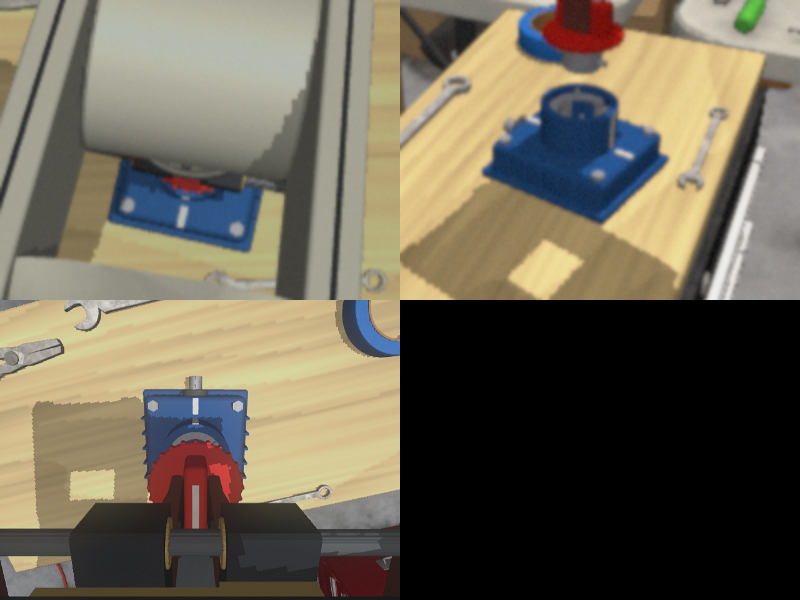

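The wrist view shows the handle line nearly in line with the casing mark. The side view shows the spigot above the neck. The arm blocks the top view. I'll compute the lateral offsets from the wrist and side views.

Run:
```python
from h import *
import pickle
a,b,w,o=pickle.load(open('d1.pkl','rb'))
zc=o['ee_pos'][2]-220.2; C=np.array([480.8,-82])
# wrist: line & mark
p=w['pixels'];hsv=cv2.cvtColor(p,cv2.COLOR_RGB2HSV);H,S,V=cv2.split(hsv)
wh=((S<70)&(V>150)).astype(np.uint8)
def comp(x0,y0,x1,y1):
    q=np.argwhere(wh[y0:y1,x0:x1])[:,::-1]+[x0,y0];return q.astype(np.float32)
th=np.radians(-13.85);n=np.array([-np.sin(th),np.cos(th)])
for nm,box,z in[('line',(295,290,330,370),zc+64),('mark',(300,155,322,185),112)]:
    q=comp(*box);vx,vy,x,y=cv2.fitLine(q,2,0,.01,.01).ravel()
    A=onz(w,x-10*vx,y-10*vy,z);B=onz(w,x+10*vx,y+10*vy,z);d=A-B;M=onz(w,x,y,z)
    print(nm,len(q),(x,y),M,'ang',np.degrees(np.arctan(d[1]/d[0])),'lat',n@(M[:2]-C))
# side
p=b['pixels'];hsv=cv2.cvtColor(p,cv2.COLOR_RGB2HSV);H,S,V=cv2.split(hsv)
red=((H<8)|(H>172))&(S>130);blue=(H>95)&(H<125)&(S>110)
for v in range(172,186,2):
    q=np.where(red[v,300:380])[0]+300;print('red',v,q.min() if len(q) else 0,q.max() if len(q) else 0)
for v in range(204,232,3):
    q=np.where(blue[v,290:390])[0]+290;print('blue',v,q.min(),q.max())
E=np.array(b['extrinsics']);K=np.array(b['intrinsics'])
for nm,P in[('cap at TCP',[*o['ee_pos'][:2],zc+31]),('neck at C',[*C,135])]:
    c=E[:3,:3]@P+E[:3,3];c=K@c;print(nm,c[:2]/c[2],'px/mm',K[0,0]/c[2])
print(E[0,:3])
```

```text
line 22 (np.float32(312.86365), np.float32(321.22726)) [485.83114922 -81.31135993 247.00531664] ang -79.4287108976147 lat 1.872979110554734
mark 262 (np.float32(312.39694), np.float32(169.68321)) [527.45938461 -91.3882615  112.        ] ang -14.924145458383272 lat 2.0540578951835995
red 172 322 358
red 174 321 360
red 176 321 361
red 178 322 361
red 180 324 360
red 182 326 358
red 184 330 353
blue 204 329 347
blue 207 323 354
blue 210 322 357
blue 213 321 357
blue 216 320 356
blue 219 321 354
blue 222 310 364
blue 225 306 370
blue 228 306 378
blue 231 305 378
cap at TCP [341.56033333 176.89126325] px/mm 0.6005420412709501
neck at C [339.95392561 217.39334372] px/mm 0.5696437593583699
[-0.93562299 -0.3523971   0.02063767]
```

Call:
step_arm(targets=[[[-0.01, 0, -0.3, 0, 0, 0, 0], [0, 0, -0.25, 0, 0, 0, 0], [0, 0, -0.15, 0, 0, 0, 0], [0, 0, -0.05, 0, 0, 0, 0], [0, 0, 0, 0, 0, 0, 0]]])

```text
t: 6.55
ee_pos: [480.9, -81.9, 365.5]
orientation: [-3.119, 0.379, 0.001]
ft_force: [0.5, -0.5, 0.6]
width: 13.7
grasp_force: 30.0
```

Call:
step_arm(targets=[[[0, 0, -0.02, 0, 0, 0, 0], [0, 0, -0.02, 0, 0, 0, 0], [0, 0, -0.02, 0, 0, 0, 0], [0, 0, -0.02, 0, 0, 0, 0], [0, 0, 0, 0, 0, 0, 0]]])

```text
t: 7.18
ee_pos: [480.8, -81.8, 361.6]
orientation: [-3.119, 0.379, 0.0]
ft_force: [-0.0, 0.1, -1.1]
width: 13.7
grasp_force: 30.0
```

Call:
step_arm(targets=[[[0, 0.01, -0.02, 0, 0, 0, 0], [0, 0, -0.02, 0, 0, 0, 0], [0, 0, -0.02, 0, 0, 0, 0], [0, 0, 0, 0, 0, 0, 0], [0, 0, 0, 0, 0, 0, 0]]])

```text
t: 7.8
ee_pos: [480.8, -81.3, 358.7]
orientation: [3.119, -0.379, -0.0]
ft_force: [0.6, -0.7, -1.8]
width: 13.7
grasp_force: 30.0
```

Call:
step_arm(targets=[[[0, 0, -0.02, 0, 0, 0, 0], [0, 0, -0.02, 0, 0, 0, 0], [0, 0, 0, 0, 0, 0, 0], [0, 0, 0, 0, 0, 0, 0], [0, 0, 0, 0, 0, 0, 0]]])

```text
t: 8.43
ee_pos: [480.8, -81.3, 356.7]
orientation: [3.119, -0.379, 0.0]
ft_force: [0.5, 0.3, -1.5]
width: 13.7
grasp_force: 30.0
```

Inserting freely at an expected cap height of 58.5 mm. I'll go down until it makes contact.

Call:
step_arm(targets=[[[0, 0, -0.02, 0, 0, 0, 0], [0, 0, 0, 0, 0, 0, 0], [0, 0, 0, 0, 0, 0, 0], [0, 0, 0, 0, 0, 0, 0], [0, 0, 0, 0, 0, 0, 0]]])

```text
t: 9.05
ee_pos: [480.9, -81.3, 355.7]
orientation: [3.119, -0.379, 0.0]
ft_force: [-0.4, -0.2, 1.3]
width: 13.6
grasp_force: 30.0
```

Call:
step_arm(targets=[[[0, 0, -0.01, 0, 0, 0, 0], [0, 0, 0, 0, 0, 0, 0], [0, 0, 0, 0, 0, 0, 0], [0, 0, 0, 0, 0, 0, 0], [0, 0, 0, 0, 0, 0, 0]]])

```text
t: 9.68
ee_pos: [480.9, -81.3, 355.6]
orientation: [-3.119, 0.379, -0.001]
ft_force: [-1.4, -0.4, 5.5]
width: 13.6
grasp_force: 30.0
```

Contact: the pins rest on the thread at TCP z 355.6. Now I turn back (CCW, +z).

Call:
step_arm(targets=[[[0, 0, 0, 0, 0, 0.8, 0], [0, 0, 0, 0, 0, 0.8, 0], [0, 0, 0, 0, 0, 0.8, 0], [0, 0, 0, 0, 0, 0.8, 0], [0, 0, 0, 0, 0, 0, 0]]])

```text
t: 10.3
ee_pos: [481.2, -81.4, 355.6]
orientation: [3.141, -0.029, 0.002]
ft_force: [0.4, -0.8, 6.0]
width: 13.6
grasp_force: 30.0
```

Call:
step_arm(targets=[[[0, 0, 0, 0, 0, 0.5, 0], [0, 0, 0, 0, 0, 0.5, 0], [0, 0, 0, 0, 0, 0, 0], [0, 0, 0, 0, 0, 0, 0], [0, 0, 0, 0, 0, 0, 0]]])

```text
t: 10.92
ee_pos: [481.2, -81.4, 355.6]
orientation: [3.14, 0.079, 0.002]
ft_force: [0.0, 0.1, 4.1]
width: 13.7
grasp_force: 30.0
```

Call:
step_arm(targets=[[[0, 0, -0.006, 0, 0, 0.5, 0], [0, 0, 0, 0, 0, 0.5, 0], [0, 0, 0, 0, 0, 0, 0], [0, 0, 0, 0, 0, 0, 0], [0, 0, 0, 0, 0, 0, 0]]])

```text
t: 11.55
ee_pos: [481.3, -81.4, 355.6]
orientation: [3.136, 0.189, 0.003]
ft_force: [-0.3, 0.2, 7.2]
width: 14.0
grasp_force: 30.0
```

Call:
step_arm(targets=[[[0, 0, 0, 0, 0, 0.5, 0], [0, 0, 0, 0, 0, 0.5, 0], [0, 0, 0, 0, 0, 0, 0], [0, 0, 0, 0, 0, 0, 0], [0, 0, 0, 0, 0, 0, 0]]])

```text
t: 12.18
ee_pos: [481.3, -81.4, 355.6]
orientation: [3.127, 0.298, 0.003]
ft_force: [-0.3, -0.5, 7.6]
width: 13.8
grasp_force: 30.0
```

Call:
step_arm(targets=[[[0, 0, 0, 0, 0, 0.5, 0], [0, 0, 0, 0, 0, 0.5, 0], [0, 0, 0, 0, 0, 0, 0], [0, 0, 0, 0, 0, 0, 0], [0, 0, 0, 0, 0, 0, 0]]])

```text
t: 12.8
ee_pos: [481.3, -81.4, 355.6]
orientation: [3.115, 0.407, 0.003]
ft_force: [-0.4, 0.9, 7.6]
width: 13.6
grasp_force: 30.0
```

Call:
step_arm(targets=[[[0, 0, 0, 0, 0, 0.5, 0], [0, 0, 0, 0, 0, 0.5, 0], [0, 0, 0, 0, 0, 0, 0], [0, 0, 0, 0, 0, 0, 0], [0, 0, 0, 0, 0, 0, 0]]])

```text
t: 13.42
ee_pos: [481.3, -81.4, 355.6]
orientation: [3.098, 0.516, 0.003]
ft_force: [-0.5, 0.1, 7.4]
width: 13.6
grasp_force: 30.0
```

Relative angle is about 33°. Continuing.

Call:
step_arm(targets=[[[0, 0, 0, 0, 0, 0.5, 0], [0, 0, 0, 0, 0, 0.5, 0], [0, 0, 0, 0, 0, 0, 0], [0, 0, 0, 0, 0, 0, 0], [0, 0, 0, 0, 0, 0, 0]]])

```text
t: 14.05
ee_pos: [481.3, -81.3, 355.6]
orientation: [3.079, 0.623, 0.003]
ft_force: [-0.1, 0.5, 7.5]
width: 13.7
grasp_force: 30.0
```

Call:
step_arm(targets=[[[0, 0, 0, 0, 0, 0.5, 0], [0, 0, 0, 0, 0, 0.5, 0], [0, 0, 0, 0, 0, 0, 0], [0, 0, 0, 0, 0, 0, 0], [0, 0, 0, 0, 0, 0, 0]]])

```text
t: 14.68
ee_pos: [481.3, -81.3, 355.6]
orientation: [3.055, 0.73, 0.002]
ft_force: [-0.1, 1.0, 8.3]
width: 13.9
grasp_force: 30.0
```

Call:
step_arm(targets=[[[0, 0, 0, 0, 0, 0.5, 0], [0, 0, 0, 0, 0, 0.5, 0], [0, 0, 0, 0, 0, 0, 0], [0, 0, 0, 0, 0, 0, 0], [0, 0, 0, 0, 0, 0, 0]]])

```text
t: 15.3
ee_pos: [481.4, -81.6, 355.5]
orientation: [3.027, 0.836, 0.003]
ft_force: [0.9, -2.4, 5.9]
width: 14.0
grasp_force: 30.0
```

Call:
step_arm(targets=[[[0, 0, 0, 0, 0, 0.5, 0], [0, 0, 0, 0, 0, 0.5, 0], [0, 0, 0, 0, 0, 0, 0], [0, 0, 0, 0, 0, 0, 0], [0, 0, 0, 0, 0, 0, 0]]])

```text
t: 15.92
ee_pos: [480.8, -81.2, 354.8]
orientation: [-2.997, -0.943, 0.0]
ft_force: [0.1, 0.7, 4.3]
width: 13.8
grasp_force: 30.0
```

Call:
step_arm(targets=[[[0, 0, -0.01, 0, 0, 0.25, 0], [0, 0, 0, 0, 0, 0, 0], [0, 0, 0, 0, 0, 0, 0], [0, 0, 0, 0, 0, 0, 0], [0, 0, 0, 0, 0, 0, 0]]])

```text
t: 16.55
ee_pos: [480.8, -81.3, 354.3]
orientation: [-2.988, -0.969, 0.0]
ft_force: [-0.6, 1.0, 3.6]
width: 13.8
grasp_force: 30.0
```

```bash
python3 -c "
from h import *
o=readout.get_obs();print(o['moment'],o['ft_force'],o['ee_pos'])"
```

```text
[0.24188417 0.05892798 0.14421892] [-0.5513606   1.01861838  3.60140418] [480.75920656 -81.31206614 354.32365746]
```

Call:
step_arm(targets=[[[0, 0, -0.01, 0, 0, 0, 0], [0, 0, -0.01, 0, 0, 0, 0], [0, 0, 0, 0, 0, 0, 0], [0, 0, 0, 0, 0, 0, 0], [0, 0, 0, 0, 0, 0, 0]]])

```text
t: 17.18
ee_pos: [480.8, -81.3, 353.8]
orientation: [2.988, 0.97, 0.0]
ft_force: [-1.9, 0.9, 9.3]
width: 13.8
grasp_force: 30.0
```

```bash
python3 -c "
from h import *
o=readout.get_obs();print(o['moment'],o['ft_force'],o['ee_pos'])"
```

```text
[0.34515488 0.31875233 0.20669771] [-1.90402065  0.89985504  9.29979354] [480.82163733 -81.28630039 353.83387425]
```

Call:
step_arm(targets=[[[0, 0, 0, 0, 0, 0.25, 0], [0, 0, 0, 0, 0, 0.25, 0], [0, 0, 0, 0, 0, 0, 0], [0, 0, 0, 0, 0, 0, 0], [0, 0, 0, 0, 0, 0, 0]]])

```text
t: 17.8
ee_pos: [480.8, -81.3, 353.3]
orientation: [-2.971, -1.021, 0.0]
ft_force: [-0.5, 1.6, 4.0]
width: 13.9
grasp_force: 30.0
```

```bash
python3 -c "
from h import *
o=readout.get_obs();print(o['moment'],o['ft_force'],o['ee_pos'])"
```

```text
[0.28947144 0.0942742  0.11602764] [-0.53885417  1.64525006  4.00509241] [480.77988152 -81.30092486 353.30963737]
```

Right direction: the torque shows the leading edge pushing the cap further CCW. I'll turn a bit more, then lower.

Call:
step_arm(targets=[[[0, 0, 0, 0, 0, 0.35, 0], [0, 0, 0, 0, 0, 0.25, 0], [0, 0, -0.01, 0, 0, 0, 0], [0, 0, -0.01, 0, 0, 0, 0], [0, 0, 0, 0, 0, 0, 0]]])

```text
t: 18.42
ee_pos: [480.7, -81.3, 352.2]
orientation: [-2.949, -1.083, 0.001]
ft_force: [0.3, 0.7, -0.9]
width: 13.6
grasp_force: 30.0
```

```bash
python3 -c "
from h import *
o=readout.get_obs();print(o['moment'],o['ft_force'],o['ee_pos'])"
```

```text
[-0.05002984  0.02111346  0.00287917] [ 0.2648447   0.65135193 -0.8816307 ] [480.70726135 -81.32261353 352.15778074]
```

Call:
step_arm(targets=[[[0, 0, -0.02, 0, 0, 0.12, 0], [0, 0, -0.02, 0, 0, 0.12, 0], [0, 0, -0.02, 0, 0, 0, 0], [0, 0, 0, 0, 0, 0, 0], [0, 0, 0, 0, 0, 0, 0]]])

```text
t: 19.05
ee_pos: [480.8, -81.3, 349.4]
orientation: [2.94, 1.108, 0.0]
ft_force: [0.2, 0.5, -1.5]
width: 13.1
grasp_force: 30.0
```

Call:
step_arm(targets=[[[0, 0, -0.02, 0, 0, 0, 0], [0, 0, -0.02, 0, 0, 0, 0], [0, 0, -0.01, 0, 0, 0, 0], [0, 0, 0, 0, 0, 0, 0], [0, 0, 0, 0, 0, 0, 0]]])

```text
t: 19.68
ee_pos: [480.8, -81.3, 346.9]
orientation: [2.94, 1.108, 0.0]
ft_force: [-1.1, 0.1, -1.0]
width: 13.7
grasp_force: 30.0
```

```bash
python3 -c "
from h import *
o=readout.get_obs();print(o['moment'],o['ft_force'],o['ee_pos'])"
```

```text
[-0.02420099 -0.02762393  0.00851996] [-1.07165865  0.14269622 -0.96052744] [480.84285419 -81.34901656 346.89359796]
```

Call:
step_arm(targets=[[[0, 0, -0.02, 0, 0, 0, 0], [0, 0, -0.01, 0, 0, 0, 0], [0, 0, -0.01, 0, 0, 0, 0], [0, 0, 0, 0, 0, 0, 0], [0, 0, 0, 0, 0, 0, 0]]])

```text
t: 20.3
ee_pos: [480.8, -81.3, 345.2]
orientation: [2.94, 1.108, 0.0]
ft_force: [-2.3, 0.3, 4.4]
width: 14.1
grasp_force: 30.0
```

```bash
python3 -c "
from h import *
o=readout.get_obs();print(o['moment'],o['ft_force'],o['ee_pos'])"
```

```text
[ 0.13399232  0.36522473 -0.02897716] [-2.28210345  0.25996295  4.41064685] [480.84208743 -81.32439729 345.1674431 ]
```

Seated in the thread start. Now I screw clockwise, following the slope of about 0.12 mm per degree.

Call:
step_arm(targets=[[[0, 0, 0, 0, 0, -0.5, 0], [0, 0, 0, 0, 0, -0.5, 0], [0, 0, 0, 0, 0, -0.5, 0], [0, 0, 0, 0, 0, -0.5, 0], [0, 0, 0, 0, 0, 0, 0]]])

```text
t: 20.92
ee_pos: [481.1, -81.3, 345.1]
orientation: [3.01, 0.898, 0.002]
ft_force: [1.3, -0.5, 5.7]
width: 13.7
grasp_force: 30.0
```

```bash
python3 -c "
from h import *
o=readout.get_obs();print(o['moment'],o['ft_force'],o['ee_pos'])"
```

```text
[-0.00561242  0.023459   -0.04201724] [ 1.29331353 -0.52767141  5.66283284] [481.12641596 -81.34630342 345.14890752]
```

Call:
step_arm(targets=[[[0, 0, 0, 0, 0, -0.5, 0], [0, 0, -0.005, 0, 0, -0.5, 0], [0, 0, -0.005, 0, 0, -0.5, 0], [0, 0, -0.005, 0, 0, -0.5, 0], [0, 0, 0, 0, 0, 0, 0]]])

```text
t: 21.55
ee_pos: [481.6, -81.8, 345.0]
orientation: [3.064, 0.686, 0.003]
ft_force: [0.3, -2.8, 9.6]
width: 13.7
grasp_force: 30.0
```

```bash
python3 -c "
from h import *
o=readout.get_obs();print(o['moment'],o['ft_force'],o['ee_pos'])"
```

```text
[-0.72824582  0.13010418  0.03710749] [ 0.34058933 -2.83640725  9.61826071] [481.56172863 -81.82223099 344.95040686]
```

Call:
step_arm(targets=[[[0, 0, 0, 0, 0, -0.5, 0], [0, 0, 0, 0, 0, -0.5, 0], [0, 0, 0, 0, 0, -0.5, 0], [0, 0, 0, 0, 0, 0, 0], [0, 0, 0, 0, 0, 0, 0]]])

```text
t: 22.18
ee_pos: [481.2, -81.2, 344.4]
orientation: [-3.097, -0.526, -0.002]
ft_force: [-0.1, 1.7, 6.0]
width: 13.8
grasp_force: 30.0
```

```bash
python3 -c "
from h import *
o=readout.get_obs();print(o['moment'],o['ft_force'],o['ee_pos'])"
```

```text
[ 0.25050925 -0.05975361 -0.06097339] [-0.08459011  1.68606819  5.96849336] [481.16560707 -81.16999853 344.40430434]
```

Call:
step_arm(targets=[[[0, 0, -0.005, 0, 0, -0.5, 0], [0, 0, -0.005, 0, 0, -0.5, 0], [0, 0, -0.005, 0, 0, -0.5, 0], [0, 0, -0.005, 0, 0, -0.5, 0], [0, 0, 0, 0, 0, 0, 0]]])

```text
t: 22.8
ee_pos: [481.1, -81.3, 343.3]
orientation: [-3.126, -0.309, -0.001]
ft_force: [1.3, 1.0, 4.9]
width: 13.8
grasp_force: 30.0
```

```bash
python3 -c "
from h import *
o=readout.get_obs();print(o['moment'],o['ft_force'],o['ee_pos'])"
```

```text
[ 0.06018667  0.00910309 -0.04850737] [1.33077223 0.99386369 4.92281254] [481.06691822 -81.2715311  343.31210064]
```

Tracking well.

Call:
step_arm(targets=[[[0, 0, -0.005, 0, 0, -0.5, 0], [0, 0, -0.005, 0, 0, -0.5, 0], [0, 0, -0.005, 0, 0, -0.5, 0], [0, 0, -0.005, 0, 0, -0.5, 0], [0, 0, 0, 0, 0, 0, 0]]])

```text
t: 23.42
ee_pos: [481.1, -81.3, 342.4]
orientation: [-3.14, -0.09, -0.001]
ft_force: [0.9, 0.1, 7.0]
width: 13.8
grasp_force: 30.0
```

Call:
step_arm(targets=[[[0, 0, -0.005, 0, 0, -0.5, 0], [0, 0, -0.005, 0, 0, -0.5, 0], [0, 0, -0.005, 0, 0, -0.5, 0], [0, 0, -0.005, 0, 0, -0.5, 0], [0, 0, 0, 0, 0, 0, 0]]])

```text
t: 24.05
ee_pos: [481.1, -81.4, 341.5]
orientation: [3.139, -0.129, 0.002]
ft_force: [0.6, -0.4, 8.0]
width: 13.8
grasp_force: 30.0
```

```bash
python3 -c "
from h import *
o=readout.get_obs();print(o['moment'],o['ft_force'],o['ee_pos'])"
```

```text
[-0.00444731  0.09128021 -0.01885732] [ 0.59659638 -0.358096    8.03097138] [481.13060737 -81.36391996 341.46800522]
```

Call:
step_arm(targets=[[[0, 0, -0.004, 0, 0, -0.5, 0], [0, 0, -0.004, 0, 0, -0.5, 0], [0, 0, -0.005, 0, 0, -0.5, 0], [0, 0, -0.005, 0, 0, -0.5, 0], [0, 0, 0, 0, 0, 0, 0]]])

```text
t: 24.68
ee_pos: [481.1, -81.3, 340.4]
orientation: [-3.122, 0.348, -0.001]
ft_force: [1.0, 0.2, 5.5]
width: 14.1
grasp_force: 30.0
```

Call:
step_arm(targets=[[[0, 0, -0.005, 0, 0, -0.5, 0], [0, 0, -0.005, 0, 0, -0.5, 0], [0, 0, 0, 0, 0, 0, 0], [0, 0, 0, 0, 0, 0, 0], [0, 0, 0, 0, 0, 0, 0]]])

```text
t: 25.3
ee_pos: [481.1, -81.3, 340.0]
orientation: [-3.108, 0.456, -0.001]
ft_force: [0.7, 0.2, 6.2]
width: 14.0
grasp_force: 30.0
```

```bash
python3 -c "
from h import *
o=readout.get_obs();print(o['moment'],o['ft_force'],o['ee_pos'])"
```

```text
[0.09931512 0.04950496 0.02935584] [0.71039953 0.17583552 6.23530789] [481.10959389 -81.29160321 340.00325046]
```

Call:
step_arm(targets=[[[0, 0, -0.005, 0, 0, -0.5, 0], [0, 0, -0.005, 0, 0, -0.5, 0], [0, 0, 0, 0, 0, 0, 0], [0, 0, 0, 0, 0, 0, 0], [0, 0, 0, 0, 0, 0, 0]]])

```text
t: 25.92
ee_pos: [481.2, -81.4, 339.9]
orientation: [-3.09, 0.564, -0.002]
ft_force: [-1.5, -0.2, 9.9]
width: 13.9
grasp_force: 30.0
```

```bash
python3 -c "
from h import *
o=readout.get_obs();print(o['moment'],o['ft_force'],o['ee_pos'])"
```

```text
[ 0.03767057  0.26626667 -0.03950981] [-1.52256267 -0.24341557  9.86315279] [481.17415825 -81.36679503 339.89173562]
```

The flange has met the rim. I'll tighten gently with no further lowering.

Call:
step_arm(targets=[[[0, 0, 0, 0, 0, -0.5, 0], [0, 0, 0, 0, 0, -0.5, 0], [0, 0, 0, 0, 0, 0, 0], [0, 0, 0, 0, 0, 0, 0], [0, 0, 0, 0, 0, 0, 0]]])

```text
t: 26.55
ee_pos: [481.2, -81.4, 339.9]
orientation: [-3.069, 0.672, -0.002]
ft_force: [0.0, 0.1, 10.3]
width: 13.8
grasp_force: 30.0
```

```bash
python3 -c "
from h import *
o=readout.get_obs();print(o['moment'],o['ft_force'],o['ee_pos'])"
```

```text
[ 0.02328981  0.15645062 -0.02553063] [ 0.0244911   0.11922051 10.25686379] [481.24329374 -81.36782247 339.92491163]
```

Height stays constant while turning, so the flange is home. Relieve, open, back up.

Call:
step_arm(targets=[[[0, 0, 0.012, 0, 0, 0, 0], [0, 0, 0, 0, 0, 0, 0.4], [0, 0, 0, 0, 0, 0, 0.4], [0, 0, 0, 0, 0, 0, 0.4], [0, 0, 0, 0, 0, 0, 0.4]]])

```text
t: 27.18
ee_pos: [480.7, -81.3, 339.7]
orientation: [-3.069, 0.672, 0.001]
ft_force: [0.5, -0.6, -0.4]
width: 34.5
grasp_force: 0.0
```

Call:
step_arm(targets=[[[0, 0, 0, 0, 0, 0, 0.5], [0, 0, 0.1, 0, 0, 0, 0.5], [0, 0, 0.4, 0, 0, 0, 0.5], [0, 0, 0.7, 0, 0, 0, 0.5], [0, 0, 0.7, 0, 0, 0, 0.5]]])

```text
t: 27.8
ee_pos: [480.7, -81.3, 436.0]
orientation: [-3.069, 0.672, 0.0]
ft_force: [0.5, 0.2, -0.4]
width: 43.6
grasp_force: 0.0
```

Call:
step_arm(targets=[[[0, -0.8, 0.3, 0, 0, 0, 0.5], [0, -1, 0, 0, 0, 0, 0.5], [0, -1, 0, 0, 0, 0, 0.5], [0, -1, 0, 0, 0, 0, 0.5], [0, 0, 0, 0, 0, 0, 0.5]]])

```text
t: 28.42
ee_pos: [480.6, -274.0, 450.1]
orientation: [3.067, -0.677, 0.001]
ft_force: [0.2, 1.9, -0.4]
width: 43.6
grasp_force: 0.0
```

Run:
```python
from h import *
a=snap('top','t2.png');b=snap('side','s2.png');o=readout.get_obs();print(o['t'],o['width'],o['ft_force'],o['ee_pos'])
cv2.imwrite('pics/c2.png',np.hstack([cv2.resize(x,(400,300)) for x in(a['pixels'][180:330,220:420],b['pixels'][160:310,250:450])])[...,::-1])
```

```text
28.525 44.30192501806668 [-0.41861294  1.46106882  0.33325272] [ 480.52102838 -271.39646995  449.77347144]
```

View pics/c2.png

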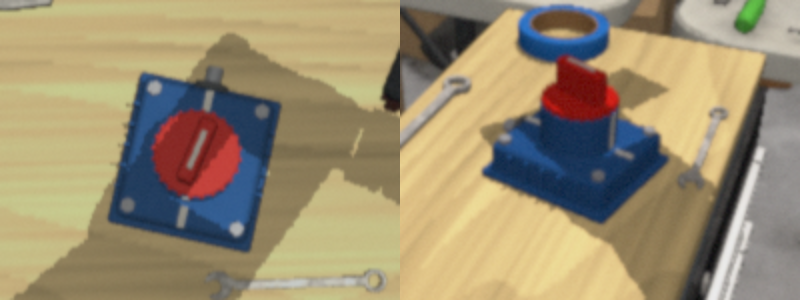

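The cap sits flat on the neck (top crop (197,152), side crop (580,98)), the gripper is clear and the tools in view are undisturbed.

```bash
python3 -c "
from h import *
print(ctrl.close_job())"
```

```text
the job is handed in; nothing more can be done
None
```

The red cap is screwed home on the reducer neck and released, with the flange on the rim as far as the arm readings and the last picture show; I handed the job in at about 28.5 s, and it returned no verdict.

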